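# Sift the rechargeable cells out of the slatted sieve

## Task

Slim rechargeable cells and fat grey adapter sleeves lie mixed in the slatted sieve. Take the sieve by its slanted bar, hold it level over the pulled-out walnut tray and shake it side to side, across its slats, until all four slim cells have dropped into the tray and only the three sleeves are left in the sieve. Then stand the sieve upright on the cabinet top clear of the tray, let go, and push the tray fully home, leaving the other things on the cabinet where they are.

Things in the scene. Friction and masses are not known exactly. Their poses are not given: they have to be found in the camera images.
- sieve_grip (a point): Centre of the sieve's slanted wooden grip bar (146 long, 14 thick, 34 mm deep), 105 mm above the feet, over the middle of the box. Sieve axes: z up, y along bar and slats, x across. The bar leans 35 deg towards the robot: a gripper comes in along (sin35, 0, -cos35), its fingers closing along (cos35, 0, sin35); held from straight above the sieve tips. 45 mm free below the bar.
- sieve_foot (a point): Middle of the underside of the feet of the loose aluminium sieve: an open box 152 (x) by 156 (y) mm, walls up to 46 mm, on 12 mm feet; 0.26 kg, 0.53 kg with its load. It starts left or right of the tray, yawed up to 0.4 rad. Stand it anywhere free on the cabinet top, for example where it was.
- sieve_floor (a point): Middle of the sieve's floor (slat tops, 17 mm above the feet). A low divider at y = 0 parts two rows. Each row has 24 mm wide drop slots at x = -54, 0 and 54 mm and between them, at x = -27 and 27 mm, flat lands 30 mm wide with a 5 mm groove along the middle. A sleeve sits in a slot, blocks it and stays.
- cell1_mid (a point): Centre of a slim rechargeable cell, a steel-ended grey rod 18 mm in diameter, 65 mm long (axis y), 45 g, lying in a groove of the sieve. It leaves the groove when the sieve is jerked along x at about 3 m/s2 or more (or tipped 16 degrees), then rolls and drops through a free slot. Strokes of 50 mm in about 0.2 s, back and forth, work; carry the sieve more gently than that.
- cell2_mid (a point): Another slim cell like cell1, centre point.
- cell3_mid (a point): Another slim cell like cell1, centre point.
- cell4_mid (a point): Another slim cell like cell1, centre point.
- sleeve1_mid (a point): Centre of a fat grey plastic adapter sleeve, 34 mm in diameter and 61 mm long (axis y), 30 g. It starts in a slot of the sieve and must stay in the sieve.
- sleeve2_mid (a point): Centre of a fat grey plastic adapter sleeve, 34 mm in diameter and 61 mm long (axis y), 30 g. It starts in a slot of the sieve and must stay in the sieve.
- sleeve3_mid (a point): Centre of a fat grey plastic adapter sleeve, 34 mm in diameter and 61 mm long (axis y), 30 g. It starts in a slot of the sieve and must stay in the sieve.
- tray_floor (a point): Middle of the inner floor of the walnut pull-out tray, 13 mm above the cabinet top. x along the slide, towards home; z up. Inside 200 (x) by 190 (y) mm, walls 8 mm, rim 36 mm above the floor. It slides into a walnut plinth 66 mm high, 450 mm wide; the turntable on the plinth begins 85 mm behind the plinth's front and is about 160 mm high over the cabinet top.
- tray_front (a point): Middle of the tray's front face (nearest the robot), 27 mm above the cabinet top; same axes as the tray. Push here along +x. When home this face is flush with the plinth's front.
- tray (a joint): How far the tray is pulled out, m: 0 = fully home against a hard stop, 0.21 = fully out; starts 0.19 to 0.21. It slides with about 3 N of friction and stays where it is left. With the tray out, a sieve held over its middle reaches over the plinth's front edge as it is shaken, so hold its feet some 80 mm above the cabinet top.
- clamp_mid (a point): Bystander: chrome record clamp, a round weight 80 mm across and 55 mm high; point half-way up. It stands on the other side of the tray from the sieve.
- ashtray: Bystander: round glass ashtray 116 mm across, 34 mm high; origin at its underside.
- pot: Bystander: blue silicone stylus cleaner pot with lid, 56 mm across, 38 mm high; origin at its underside.
- brush: Bystander: record brush, a wooden block 95 by 35 by 32 mm; origin at its underside.
Not all that is in view belongs to the job. Leave any purple or turquoise look-alike of the part that bears sleeve2_mid alone.

How it is judged (in metres and radians):
On the way, in this order (a step that is already met when the one before it is completed fails the run):
1. the sieve is held over the pulled-out tray (horizontal distance between sieve_grip and tray_floor below 0.07 m and height (world z) of sieve_grip above 0.155 m and value of joint tray above 0.16 m), for 0.1 s.
2. all four slim cells lie in the tray while the sieve, with the three sleeves in it, is still held above the tray (x of cell1_mid in the frame of tray_floor between -0.1 and 0.1 m and y of cell1_mid in the frame of tray_floor between -0.095 and 0.095 m and z of cell1_mid in the frame of tray_floor between 0 and 0.034 m and x of cell2_mid in the frame of tray_floor between -0.1 and 0.1 m and y of cell2_mid in the frame of tray_floor between -0.095 and 0.095 m and z of cell2_mid in the frame of tray_floor between 0 and 0.034 m and x of cell3_mid in the frame of tray_floor between -0.1 and 0.1 m and y of cell3_mid in the frame of tray_floor between -0.095 and 0.095 m and z of cell3_mid in the frame of tray_floor between 0 and 0.034 m and x of cell4_mid in the frame of tray_floor between -0.1 and 0.1 m and y of cell4_mid in the frame of tray_floor between -0.095 and 0.095 m and z of cell4_mid in the frame of tray_floor between 0 and 0.034 m and x of sleeve1_mid in the frame of sieve_grip between -0.072 and 0.072 m and y of sleeve1_mid in the frame of sieve_grip between -0.069 and 0.069 m and z of sleeve1_mid in the frame of sieve_grip between -0.09 and -0.055 m and x of sleeve2_mid in the frame of sieve_grip between -0.072 and 0.072 m and y of sleeve2_mid in the frame of sieve_grip between -0.069 and 0.069 m and z of sleeve2_mid in the frame of sieve_grip between -0.09 and -0.055 m and x of sleeve3_mid in the frame of sieve_grip between -0.072 and 0.072 m and y of sleeve3_mid in the frame of sieve_grip between -0.069 and 0.069 m and z of sleeve3_mid in the frame of sieve_grip between -0.09 and -0.055 m and height (world z) of sieve_grip above 0.145 m), for 0.1 s.
3. the sieve stands upright on the cabinet top with the three sleeves in it, the tray still out (height (world z) of sieve_grip below 0.111 m and angle between sieve_grip's own z axis and vertical below 0.06 rad and x of sleeve1_mid in the frame of sieve_grip between -0.072 and 0.072 m and y of sleeve1_mid in the frame of sieve_grip between -0.069 and 0.069 m and z of sleeve1_mid in the frame of sieve_grip between -0.09 and -0.055 m and x of sleeve2_mid in the frame of sieve_grip between -0.072 and 0.072 m and y of sleeve2_mid in the frame of sieve_grip between -0.069 and 0.069 m and z of sleeve2_mid in the frame of sieve_grip between -0.09 and -0.055 m and x of sleeve3_mid in the frame of sieve_grip between -0.072 and 0.072 m and y of sleeve3_mid in the frame of sieve_grip between -0.069 and 0.069 m and z of sleeve3_mid in the frame of sieve_grip between -0.09 and -0.055 m and value of joint tray above 0.12 m and contact force between the fingers and sieve below 0.2 N), for 0.2 s.
At the end, for the whole second after the job is handed in: The tray is home to within 5 mm with all four slim cells in it; the sieve stands on its feet on the cabinet top, upright within 0.06 rad, with all three sleeves in it (x of cell1_mid in the frame of tray_floor between -0.1 and 0.1 m and y of cell1_mid in the frame of tray_floor between -0.095 and 0.095 m and z of cell1_mid in the frame of tray_floor between 0 and 0.034 m and x of cell2_mid in the frame of tray_floor between -0.1 and 0.1 m and y of cell2_mid in the frame of tray_floor between -0.095 and 0.095 m and z of cell2_mid in the frame of tray_floor between 0 and 0.034 m and x of cell3_mid in the frame of tray_floor between -0.1 and 0.1 m and y of cell3_mid in the frame of tray_floor between -0.095 and 0.095 m and z of cell3_mid in the frame of tray_floor between 0 and 0.034 m and x of cell4_mid in the frame of tray_floor between -0.1 and 0.1 m and y of cell4_mid in the frame of tray_floor between -0.095 and 0.095 m and z of cell4_mid in the frame of tray_floor between 0 and 0.034 m and x of sleeve1_mid in the frame of sieve_grip between -0.072 and 0.072 m and y of sleeve1_mid in the frame of sieve_grip between -0.069 and 0.069 m and z of sleeve1_mid in the frame of sieve_grip between -0.09 and -0.055 m and x of sleeve2_mid in the frame of sieve_grip between -0.072 and 0.072 m and y of sleeve2_mid in the frame of sieve_grip between -0.069 and 0.069 m and z of sleeve2_mid in the frame of sieve_grip between -0.09 and -0.055 m and x of sleeve3_mid in the frame of sieve_grip between -0.072 and 0.072 m and y of sleeve3_mid in the frame of sieve_grip between -0.069 and 0.069 m and z of sleeve3_mid in the frame of sieve_grip between -0.09 and -0.055 m and height (world z) of sieve_grip below 0.111 m and angle between sieve_grip's own z axis and vertical below 0.06 rad and value of joint tray below 0.005 m); the robot touches nothing.
It fails at once if the sieve is tipped more than 0.22 rad (13 degrees) from level (angle between sieve_grip's own z axis and vertical above 0.22 rad).
It fails at once if the clamp, ashtray, pot or brush is shifted by more than 25 mm (distance of any of clamp_mid, ashtray, pot, brush from where it was at the start of the episode above 0.025 m).
It also fails if it takes over 72 s, if anything falls off the work surface, if the arm or the gripper's body presses on something with over 40 N, if the wrist force passes 120 N, or if a joint passes its speed limit or range.

## Robot

A 6-joint arm with a two-finger parallel gripper is mounted at the origin on the work surface. World frame = base frame: x ahead of the robot, y to its left, z up, the work surface at z = 0. Lengths are in mm, angles in rad, forces in N, time in s.
With the tool pointing down it reaches from about 325 to 875 mm from the base axis. Payload 4.4 kg.
Tool frame: the origin (TCP) lies on the centre line of the jaws, within the pads' length; the fingertips stand 14 mm ahead of it and the grasp point (between the pads) lies 5 mm behind it; z points along the fingers, y is the direction in which the jaws open and shut (so a half turn about z gives the same grasp; the last joint's range is limited). The gripper opens to 85 mm and grips with 20 to 120 N. Pads are 22 mm wide; open, the fingers measure 114 mm over their backs; the gripper's body (76 mm by 85 mm) begins 54 mm behind the grasp point. The pads swing forward as they close: fully open they stand 13 mm farther back than shut.
Start: joints at [-1.411, 0.207, 1.542, -0, 1.393, -0.15], TCP at [175.834, -547.457, 209.682] pointing down, gripper open.
Joint ranges: [-2.73, 2.73], [-0.86, 2.22], [0.23, 2.46], [-1.11, 4.25], [0.08, 2.63], [-2.82, 2.82]. Speed limits (rad/s): [2.79, 2.79, 3.14, 3.14, 3.14, 3.14].

## Interface

Orientations are given as [roll, pitch, yaw] about the fixed x, y, z axes, in that order (R = Rz(yaw) Ry(pitch) Rx(roll)).
In Python, from cell import sense, read_camera, camera_model, hand_in gives the robot as it stands.
- The arm moves only by the tool drive_tool, never from a script. Its argument "moves" is a list of rows, each an object with "dr": the turn, a rotation vector about the tool's x, y, z in degrees, a list of three; "slide": the shift along the tool's x, y, z in m, a list of three; "fingers": the finger opening in m, from 0 to 0.0854. In form: [{"dr": [ax, ay, az], "slide": [x, y, z], "fingers": fingers}, ...]. A call has 1 to 12 rows; each row is the pose to reach, as a shift and turn from the pose commanded when the call began, along the tool's axes at that moment; what a row does not reach only later rows make up. A row lasts 1/10 s, in which the tool goes at most 50 mm and 8.59 degrees, less where a joint would pass 70% of its speed; a pose out of reach is approached as far as the arm can. A call with a gripper value outside its range is refused whole. The fingers move at their own pace and stop on an object; the grip force is fixed at half the most. Time passes only in rows, so rows that repeat a pose let the fingers close. It gives the time, the measured TCP pose, the force and the opening at its end, in the units of the state.
- sense(): the state, without advancing time (a new reading comes with each control period).
- read_camera(name): name is "side" or "top" or "wrist"; returns the picture (420x560x3 uint8, red, green, blue); there is no depth.
- camera_model(name): a dict with "fx", "fy", "cx", "cy" (pixels), "rvec" (rotation vector, rad) and "tvec" (3), from world to camera coordinates, as OpenCV has them. Camera axes: x right, y down, z forward; pixel columns grow to the right and rows downward; lengths in mm; the calibration is good to about 2 mm. A picture is of the moment at which its call begins: read the wrist's pose just before it. camera_model takes no time and is no camera call; for the wrist camera it gives the pose at the moment of the call.
- hand_in(): hands the job in, once; it reports no verdict.
The state is a dict: "t": time; "joint_pos": joint angles; "qvel": joint speeds; "joint_efforts": joint torques, N m; "position": TCP position; "eef_rot": TCP orientation; "ft_force": force on the tool from outside, world axes, zero at the start; "wrist_torque": the same for the moment, N m; "opening": finger opening in mm.
Only numpy, scipy, OpenCV 4.12 (cv2) and the standard library are available. Lean on these libraries where they do the work, as an engineer would, in place of code of your own. Each camera call takes 0.05 s, during which the arm holds its last target. There are 200 camera calls.

## Working session

There is one attempt and no reset: what is moved stays moved. The work goes in short steps, Python scripts to look and compute and a tool call to move; the robot and the scene stay as the last step left them, time stands still between calls to the robot, and variables do not carry over. Pictures are saved under pics/ and viewed, about 8 in all and at most 12, crops included, and the job is handed in when it is done.

Besides the shell and the picture viewer there is one more tool, called after "Call:" by a JSON object that holds its "api" and its "payload". drive_tool: Moves the arm, as the interface text tells. Its arguments: {"type":"object","properties":{"moves":{"type":"array"}},"required":["moves"]}

```bash
mkdir -p pics; ls; cat > h.py <<'E'
import numpy as np,cv2
from cell import sense,read_camera,camera_model,hand_in
from scipy.spatial.transform import Rotation as R
def ray(m,u,v):
    Rm=cv2.Rodrigues(np.array(m['rvec'],float))[0];t=np.array(m['tvec'],float).ravel()
    d=Rm.T@np.array([(u-m['cx'])/m['fx'],(v-m['cy'])/m['fy'],1]);return -Rm.T@t,d/np.linalg.norm(d)
def onz(m,u,v,z):
    c,d=ray(m,u,v);return c+d*(z-c[2])/d[2]
def proj(m,P):
    return cv2.projectPoints(np.array(P,float).reshape(-1,3),np.array(m['rvec'],float),np.array(m['tvec'],float),np.array([[m['fx'],0,m['cx']],[0,m['fy'],m['cy']],[0,0,1.]]),None)[0].reshape(-1,2)
def save(n,f):
    im=read_camera(n);cv2.imwrite('pics/'+f,im[:,:,::-1]);return im
E
python3 - <<'E'
from h import *
s=sense();print(s)
save('top','top0.png');save('side','side0.png')
for n in('top','side'):
    m=camera_model(n);print(n,ray(m,280,210),m['fx'])
E
```

```text
pics
{'t': 0.0, 'joint_pos': array([-1.41050435e+00,  2.07456792e-01,  1.54300737e+00,  1.45338112e-05,
        1.39349967e+00, -1.50508813e-01]), 'qvel': array([-0.0013109 ,  0.00037798, -0.0018379 ,  0.00032341,  0.00049664,
       -0.00131425]), 'joint_efforts': array([ 9.33759511e-04, -3.83034575e+01, -2.91593224e+01, -1.46949797e-04,
        1.04491442e-02, -7.98476293e-06]), 'position': array([ 175.70174536, -546.6229413 ,  208.47961247]), 'eef_rot': array([-3.13925042e+00, -3.69675421e-04,  3.10797778e-01]), 'ft_force': array([ 0.57613216, -0.3196121 , -0.49788229]), 'wrist_torque': array([-0.03241098,  0.04618917, -0.01734805]), 'opening': 85.39002215874666}
top (array([ 447.17633507,  -33.61599587, 1129.49751719]), array([ 0.16141469, -0.02473806, -0.98657657])) 443.64828762035484
side (array([  377.32089847, -1016.75070228,  1140.29388759]), array([ 0.12636942,  0.67921517, -0.72297823])) 491.68541736981865
```

View pics/top0.png

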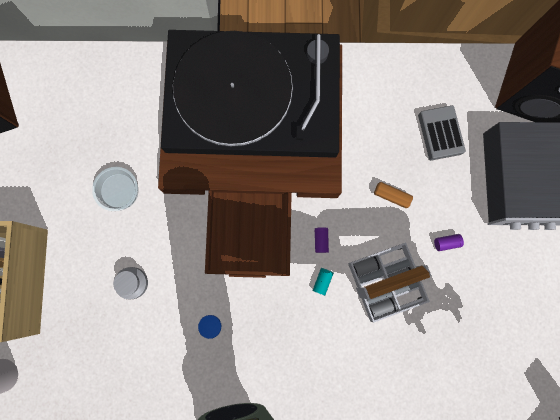

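View pics/side0.png

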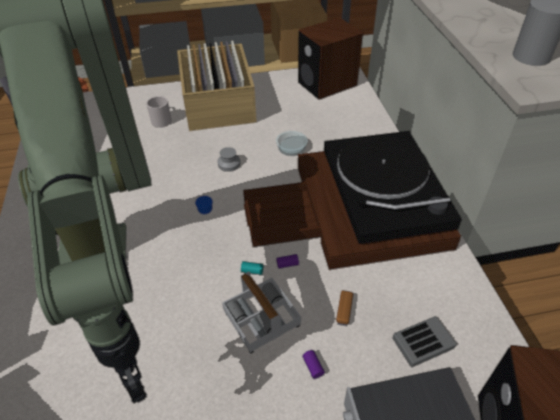

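The top view shows the sieve at about (390,282), right of the tray at (248,233). Its grip bar runs from (365,293) to (428,270). The purple and turquoise rods at (321,240), (323,281) and (449,242) lie on the cabinet and are look-alikes. The sieve at (390,282), with its wooden bar and grey rods, is the only one that fits. The slotted grey thing at (440,132) has no bar, so it is not the sieve.

```bash
python3 - <<'E'
from h import *
T=cv2.imread('pics/top0.png');S=cv2.imread('pics/side0.png')
mt,ms=camera_model('top'),camera_model('side')
def brown(im,x0,y0,x1,y1):
    hsv=cv2.cvtColor(im,cv2.COLOR_BGR2HSV);k=cv2.inRange(hsv,(3,90,30),(20,255,220));z=np.zeros_like(k);z[y0:y1,x0:x1]=k[y0:y1,x0:x1]
    c=max(cv2.findContours(z,0,2)[0],key=cv2.contourArea);r=cv2.minAreaRect(c);return r,cv2.boxPoints(r)
r,b=brown(T,345,235,440,325);print('top',r,b)
r2,b2=brown(S,215,265,300,350);print('side',r2,b2)
# bar on plane z=105 via centroid, triangulation
def tri(p,q):
    c1,d1=ray(mt,*p);c2,d2=ray(ms,*q);A=np.stack([d1,-d2],1);s=np.linalg.lstsq(A,c2-c1,rcond=None)[0]
    P=c1+d1*s[0];Q=c2+d2*s[1];return (P+Q)/2,np.linalg.norm(P-Q)
print('tri',tri(r[0],r2[0]), 'plane',onz(mt,*r[0],105),onz(ms,*r2[0],105))
print([onz(mt,*p,110).round() for p in b]);print([onz(ms,*p,110).round() for p in b2])
crop=cv2.resize(T[225:335,330:470],None,fx=5,fy=5,interpolation=cv2.INTER_CUBIC)
tr=cv2.resize(T[160:300,180:320],None,fx=3,fy=3,interpolation=cv2.INTER_CUBIC)
cv2.imwrite('pics/crop1.png',crop);cv2.imwrite('pics/crop2.png',tr)
# tray rim corners approx (z=49)
for p in[(208,191),(291,194),(290,274),(205,273)]:print('tray',p,onz(mt,*p,49).round(1))
for p in[(114,282),(116,187),(209,327),(393,194)]:print(p,onz(mt,*p,20).round())
E
```

```text
top ((397.13702392578125, 281.19866943359375), (13.8108549118042, 64.2555923461914), 69.44395446777344) [[364.6302  286.01373]
 [424.79456 263.4521 ]
 [429.64386 276.3836 ]
 [369.4795  298.94525]]
side ((259.0724182128906, 295.2735595703125), (51.06389236450195, 8.466136932373047), 55.885528564453125) [[241.24823 276.5093 ]
 [248.2575  271.76108]
 [276.8966  314.0378 ]
 [269.88733 318.78604]]
tri (array([ 449.98887078, -326.0835057 ,  111.61956884]), np.float64(2.4280263944022695)) plane [ 451.22600438 -328.07703537  105.        ] [ 449.2358493  -321.57507542  105.        ]
[array([ 440., -252.,  110.]), array([ 492., -391.,  110.]), array([ 463., -401.,  110.]), array([ 411., -263.,  110.])]
[array([ 414., -259.,  110.]), array([ 434., -248.,  110.]), array([ 482., -387.,  110.]), array([ 463., -396.,  110.])]
tray (208, 191) [670.6 118.   49. ]
tray (291, 194) [664.3 -87.9  49. ]
tray (290, 274) [467.3 -85.3  49. ]
tray (205, 273) [468.6 120.2  49. ]
(114, 282) [446. 349.  20.]
(116, 187) [685. 357.  20.]
(209, 327) [338. 111.  20.]
(393, 194) [ 672. -349.   20.]
```

View pics/crop1.png

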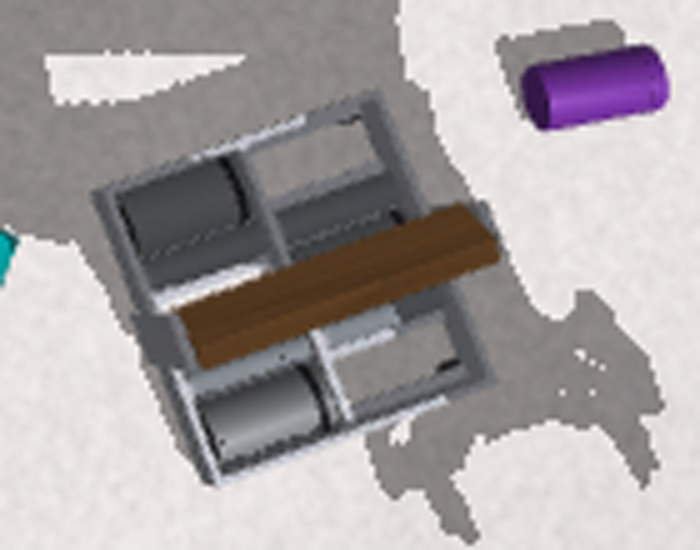

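View pics/crop2.png

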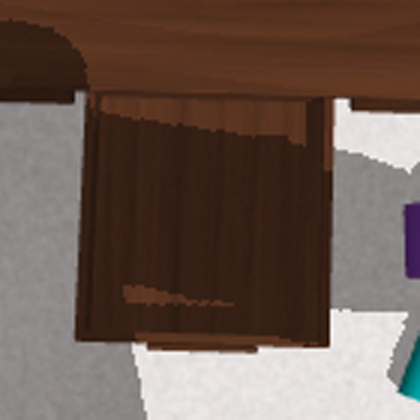

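The crop shows the sieve at yaw about 0.36 rad, with the bar's centre near (450,-326,107) and dark sleeves in the slots. The tray, about (576,16), is almost square to the world axes. I'll move to a pre-grasp pose behind the bar.

```bash
cat >> h.py <<'E'
c,s_=np.cos(np.radians(35)),np.sin(np.radians(35))
def tool(yaw): return R.from_euler('z',yaw).as_matrix()@np.array([[0,c,s_],[1,0,0],[0,s_,-c]])
def rel(p0,R0,p1,R1):
    print('dr',np.degrees(R.from_matrix(R0.T@R1).as_rotvec()).round(2),'slide',(R0.T@(np.array(p1)-p0)/1000).round(4))
def now():
    s=sense();return np.array(s['position']),R.from_euler('xyz',s['eef_rot']).as_matrix(),s
def goto(p,yaw,back=0):
    p0,R0,s=now();R1=tool(yaw);rel(p0,R0,np.array(p)+R1[:,2]*(5-back),R1)
E
python3 - <<'E'
from h import *
goto([450,-326,107],.358,110)
E
```

```text
dr [-27.    28.13 -89.58] slide [ 0.2685 -0.1234  0.0159]
```

Call:
{"api": "drive_tool", "payload": {"moves": [{"dr":[-2.25,2.34,-7.47],"slide":[0.022,-0.01,-0.008],"fingers":0.0854},{"dr":[-4.5,4.69,-14.93],"slide":[0.045,-0.02,-0.012],"fingers":0.0854},{"dr":[-6.75,7.03,-22.4],"slide":[0.067,-0.031,-0.012],"fingers":0.0854},{"dr":[-9,9.38,-29.86],"slide":[0.09,-0.041,-0.012],"fingers":0.0854},{"dr":[-11.25,11.72,-37.3],"slide":[0.112,-0.051,-0.012],"fingers":0.0854},{"dr":[-13.5,14.06,-44.8],"slide":[0.134,-0.062,-0.012],"fingers":0.0854},{"dr":[-15.75,16.4,-52.3],"slide":[0.157,-0.072,-0.01],"fingers":0.0854},{"dr":[-18,18.75,-59.7],"slide":[0.179,-0.082,-0.005],"fingers":0.0854},{"dr":[-20.25,21.1,-67.2],"slide":[0.201,-0.093,0],"fingers":0.0854},{"dr":[-22.5,23.4,-74.65],"slide":[0.224,-0.103,0.005],"fingers":0.0854},{"dr":[-24.75,25.8,-82.1],"slide":[0.246,-0.113,0.01],"fingers":0.0854},{"dr":[-27,28.13,-89.58],"slide":[0.2685,-0.1234,0.0159],"fingers":0.0854}]}}

```text
t: 1.3
position: [394.1, -346.9, 193.3]
eef_rot: [2.53, 0.003, 1.934]
ft_force: [0.4, -0.6, -0.6]
opening: 85.3
```

```bash
python3 - <<'E'
from h import *
p,R0,s=now();print(p,s['joint_pos'],s['t'])
goto([450,-326,107],.358,110)
mw=camera_model('wrist');im=save('wrist','w1.png')
print(mw)
hsv=cv2.cvtColor(im,cv2.COLOR_RGB2HSV);k=cv2.inRange(hsv,(3,90,30),(20,255,220))
for q in sorted(cv2.findContours(k,0,2)[0],key=cv2.contourArea)[-3:]:
    r=cv2.minAreaRect(q);print(r,cv2.boxPoints(r).round().tolist())
Rs=R.from_euler('z',.358).as_matrix();B=[]
for y in(-73,73):
  for a in(-17,17):
    for b in(-7,7):B.append(np.array([450,-326,107])+Rs@np.array([a*s_+b*c,y,-a*c+b*s_]))
print('pred',proj(mw,B).round().tolist())
E
```

```text
[ 394.05106245 -346.92470094  193.31707278] [-1.28358788  0.05633421  1.88195593  0.63447089  1.3117216  -1.84959135] 1.3
dr [0.06 0.   0.35] slide [-0.     -0.0006 -0.    ]
{'fx': 298.6515583429629, 'fy': 298.6515583429629, 'cx': 281.48155719639334, 'cy': 210.3065449026631, 'rvec': array([-2.78045461, -0.37512198, -0.94836923]), 'tvec': array([-310.31886747, -425.51256578,   54.68897807])}
((282.0, 198.5), (155.0, 16.0), 90.0) [[274.0, 121.0], [290.0, 121.0], [290.0, 276.0], [274.0, 276.0]]
((501.3169860839844, 323.334716796875), (150.84555053710938, 45.55010223388672), 26.13100242614746) [[424.0, 311.0], [444.0, 270.0], [579.0, 336.0], [559.0, 377.0]]
((410.0, 99.5), (199.0, 170.0), 90.0) [[325.0, 0.0], [495.0, 0.0], [495.0, 199.0], [325.0, 199.0]]
pred [[273.0, 280.0], [288.0, 280.0], [274.0, 263.0], [287.0, 264.0], [273.0, 120.0], [290.0, 120.0], [274.0, 119.0], [289.0, 120.0]]
```

View pics/w1.png

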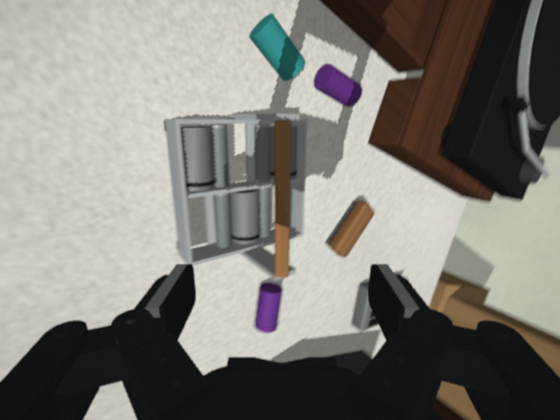

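The bar in the wrist view spans rows 121–276 and columns 274–290. The prediction was rows 120–280 and columns 273–290, so the pose is good. I'll advance and close.

Call:
{"api": "drive_tool", "payload": {"moves": [{"dr":[0,0,0.35],"slide":[0,0,0.025],"fingers":0.0854},{"dr":[0,0,0.35],"slide":[0,0,0.055],"fingers":0.0854},{"dr":[0,0,0.35],"slide":[0,0,0.085],"fingers":0.06},{"dr":[0,0,0.35],"slide":[0,0,0.1],"fingers":0.05},{"dr":[0,0,0.35],"slide":[0,0,0.109],"fingers":0.04},{"dr":[0,0,0.35],"slide":[0,0,0.11],"fingers":0.03},{"dr":[0,0,0.35],"slide":[0,0,0.11],"fingers":0.02},{"dr":[0,0,0.35],"slide":[0,0,0.11],"fingers":0.01},{"dr":[0,0,0.35],"slide":[0,0,0.11],"fingers":0},{"dr":[0,0,0.35],"slide":[0,0,0.11],"fingers":0},{"dr":[0,0,0.35],"slide":[0,0,0.11],"fingers":0}]}}

```text
t: 2.45
position: [452.8, -326.3, 104.1]
eef_rot: [2.531, -0.001, 1.924]
ft_force: [-0.0, -0.5, -1.2]
opening: -0.3
```

```bash
python3 - <<'E'
from h import *
p,R0,s=now();print(p,s['joint_pos'],s['opening'],s['ft_force'],s['wrist_torque'])
# lift 85 straight up
rel(p,R0,p+[0,0,88],R0)
# over tray, yaw -0.01, after lift
rel(p+[0,0,88],R0,np.array([565,15,185])+(p-[450,-326,107])*0+5*tool(-.01)[:,2],tool(-.01))
E
```

```text
[ 452.7840538  -326.34195917  104.05433937] [-1.14855492  0.21675872  1.91745105  0.70529594  1.0805999  -1.86721746] -0.32756401417223285 [-0.02595837 -0.48190569 -1.19385904] [-0.08132827  0.2688484   0.02937974]
dr [0. 0. 0.] slide [ 0.0001  0.0504 -0.0721]
dr [ -0.03 -11.95  17.  ] slide [0.2805 0.1786 0.1388]
```

The opening reads -0.3 mm, so the bar isn't between the pads. I'll look.

```bash
python3 - <<'E'
from h import *
w=save('wrist','w2.png');t=save('top','t2.png');d=save('side','s2.png')
a=cv2.resize(t[220:350,320:480],(400,325));b=cv2.resize(d[230:370,190:340],(400,325),interpolation=cv2.INTER_CUBIC)
o=np.zeros((600,800,3),np.uint8);o[:270,:360]=cv2.resize(w,(360,270));o[275:600,:400]=a;o[275:600,400:]=b
cv2.imwrite('pics/c2.png',o[:,:,::-1])
E
```

```text
(no output)
```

View pics/c2.png

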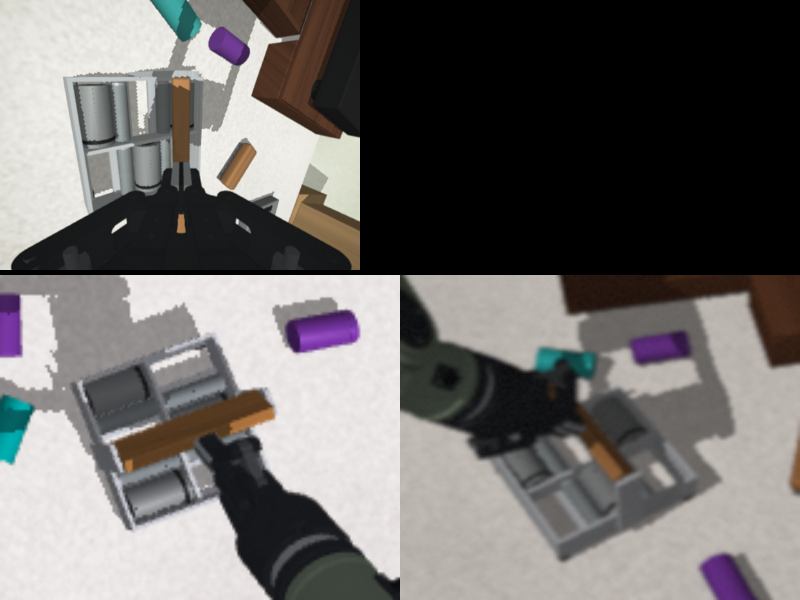

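```bash
python3 - <<'E'
from h import *
p,R0,s=now();z=R0[:,2]
print('R0',R0.round(3).tolist())
mt,ms,mw=[camera_model(n) for n in('top','side','wrist')]
for k in(-30,-5,0,14):
    P=p+z*k;print(k,proj(mt,P).round(),proj(ms,P).round(),proj(mw,P).round())
c0,_=ray(mw,280,210);print('cam in tool',R0.T@(c0-p), 'axis',R0.T@ray(mw,281,210)[1])
im=cv2.imread('pics/c2.png')
print('crop tops: (u-320)*2.5,275+(v-220)*2.5; side: 400+(u-190)*2.667, 275+(v-230)*2.32')
w=read_camera('wrist');k=cv2.inRange(cv2.cvtColor(w,cv2.COLOR_RGB2HSV),(3,90,30),(20,255,220))
for q in sorted(cv2.findContours(k,0,2)[0],key=cv2.contourArea)[-5:]:print(cv2.boundingRect(q))
t=cv2.imread('pics/t2.png')if 0 else read_camera('top');k=cv2.inRange(cv2.cvtColor(t,cv2.COLOR_RGB2HSV),(3,90,30),(20,255,220));k2=np.zeros_like(k);k2[235:325,345:440]=k[235:325,345:440]
r=cv2.minAreaRect(max(cv2.findContours(k2,0,2)[0],key=cv2.contourArea));print(r)
cv2.imwrite('pics/c3.png',np.hstack([cv2.resize(t[235:325,345:445],(400,360),interpolation=2),cv2.resize(w[100:380,180:390],(400,533),interpolation=2)[100:460]])[:,:,::-1])
E
```

```text
R0 [[-0.346, 0.769, 0.537], [0.938, 0.283, 0.199], [0.001, 0.573, -0.819]]
-30 [[402. 288.]] [[254. 294.]] [[282. 274.]]
-5 [[397. 282.]] [[260. 296.]] [[282. 253.]]
0 [[396. 281.]] [[261. 297.]] [[282. 249.]]
14 [[393. 277.]] [[264. 298.]] [[282. 240.]]
cam in tool [ 7.53737465e+01 -9.72008204e-02 -1.63119945e+02] axis [-0.29807215 -0.00215758  0.95454091]
crop tops: (u-320)*2.5,275+(v-220)*2.5; side: 400+(u-190)*2.667, 275+(v-230)*2.32
(343, 223, 56, 72)
(267, 121, 29, 132)
(378, 0, 107, 58)
(449, 289, 111, 131)
(392, 0, 154, 216)
((397.52838134765625, 281.37371826171875), (14.143776893615723, 63.61109161376953), 68.96248626708984)
```

View pics/c3.png

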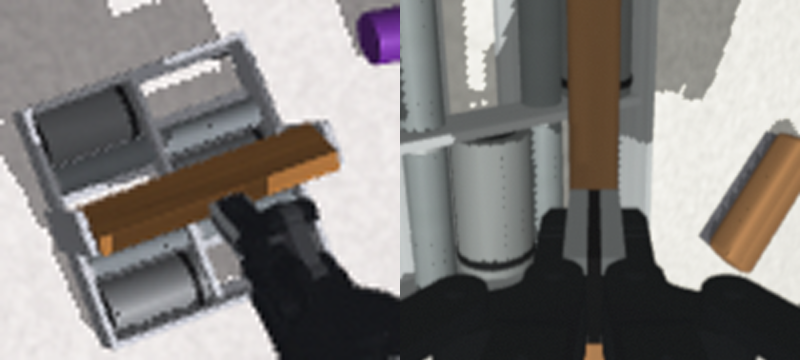

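```bash
python3 - <<'E'
from h import *
p,R0,s=now();mw=camera_model('wrist')
T=lambda x,y,z:proj(mw,p+R0@np.array([x,y,z])).round().tolist()[0]
for z in(-40,-30,-20,-10,0,14):print(z,T(11,0,z),T(0,0,z),T(-11,0,z))
print('open tip, same tool-cam geometry: ',T(11,43,1),T(11,43,-20),T(0,43,1))
# bar far end (+y end), triangulate w1 vs now
m1={'fx':mw['fx'],'fy':mw['fy'],'cx':mw['cx'],'cy':mw['cy'],'rvec':[-2.78045461,-0.37512198,-0.94836923],'tvec':[-310.31886747,-425.51256578,54.68897807]}
for a,b in(((282,121),(281.5,121)),((282,121),(281.5,118)),((282,119),(281.5,122))):
    c1,d1=ray(m1,*a);c2,d2=ray(mw,*b);q=np.linalg.lstsq(np.stack([d1,-d2],1),c2-c1,rcond=None)[0];print(c1+d1*q[0],R0.T@(c1+d1*q[0]-p))
# bar column widths near top end
for f in('w1.png','w2.png'):
    im=cv2.imread('pics/'+f);k=cv2.inRange(cv2.cvtColor(im,cv2.COLOR_BGR2HSV),(3,90,30),(20,255,220))
    for r in(126,150,180,210,240,255,265,272):
        cs=np.where(k[r,250:310])[0]+250;print(f,r,cs.min() if len(cs) else 0,cs.max() if len(cs) else 0,end='; ')
    print()
mt=camera_model('top')
Rs=R.from_euler('z',.358).as_matrix()
for b in([450,-326,107],[452,-328,107]):
  B=[np.array(b)+Rs@np.array([a*s_+q*c,y,-a*c+q*s_]) for y in(-73,73) for a,q in((-17,-7),(-17,7),(17,7))]
  print('top',proj(mt,B).round(1).tolist());print('w',proj(mw,B).round(1).tolist())
E
```

```text
-40 [282.0, 264.0] [282.0, 285.0] [282.0, 305.0]
-30 [282.0, 255.0] [282.0, 275.0] [282.0, 294.0]
-20 [282.0, 246.0] [282.0, 265.0] [282.0, 283.0]
-10 [282.0, 239.0] [282.0, 257.0] [282.0, 274.0]
0 [282.0, 232.0] [282.0, 249.0] [282.0, 266.0]
14 [282.0, 224.0] [282.0, 240.0] [282.0, 256.0]
open tip, same tool-cam geometry:  [355.0, 231.0] [364.0, 246.0] [354.0, 249.0]
[ 466.35226402 -244.17776198   45.06009067] [71.95824468 -0.11285841 71.59278511]
[ 307.22541278 -299.62653699  284.65263131] [  75.31015559   -0.82187079 -221.30441351]
[ 349.91649151 -283.90461759  219.94238853] [  75.20400697   -0.63998878 -142.20271869]
w1.png 126 275 290; w1.png 150 275 290; w1.png 180 275 289; w1.png 210 276 288; w1.png 240 275 288; w1.png 255 275 287; w1.png 265 275 287; w1.png 272 275 287; 
w2.png 126 267 295; w2.png 150 268 295; w2.png 180 268 294; w2.png 210 269 294; w2.png 240 269 293; w2.png 255 0 0; w2.png 265 0 0; w2.png 272 0 0; 
top [[430.1, 277.0], [429.4, 272.1], [421.8, 264.5], [370.4, 299.5], [369.3, 294.8], [363.4, 286.4]]
w [[270.2, 373.8], [293.4, 373.8], [291.7, 334.4], [265.1, 120.2], [296.0, 120.1], [293.2, 119.4]]
top [[430.9, 276.1], [430.2, 271.2], [422.6, 263.6], [371.3, 298.7], [370.2, 293.9], [364.3, 285.5]]
w [[271.8, 376.3], [295.0, 376.2], [293.0, 336.7], [267.4, 126.1], [297.9, 125.9], [294.9, 124.1]]
```

The wrist and top views both show the closed fingertips ending at the bar's top edge, about 25–40 mm short of the stated geometry. I'll back off, open, and go about 28 mm deeper.

Call:
{"api": "drive_tool", "payload": {"moves": [{"dr":[0,0,0],"slide":[0,0,-0.02],"fingers":0.0},{"dr":[0,0,0],"slide":[0,0,-0.045],"fingers":0.0},{"dr":[0,0,0],"slide":[0,0,-0.05],"fingers":0.0854},{"dr":[0,0,0],"slide":[0,0,-0.05],"fingers":0.0854},{"dr":[0,0,0],"slide":[0,0,-0.05],"fingers":0.0854},{"dr":[0,0,0],"slide":[0,0,-0.05],"fingers":0.0854},{"dr":[0,0,0],"slide":[0,0,-0.05],"fingers":0.0854},{"dr":[0,0,0],"slide":[0,0,-0.05],"fingers":0.0854},{"dr":[0,0,0],"slide":[0,0,-0.05],"fingers":0.0854}]}}

```text
t: 3.6
position: [426.1, -335.6, 144.3]
eef_rot: [2.531, -0.002, 1.924]
ft_force: [0.1, -0.9, 0.0]
opening: 85.5
```

Call:
{"api": "drive_tool", "payload": {"moves": [{"dr":[0,0,0],"slide":[0,0,0.02],"fingers":0.0854},{"dr":[0,0,0],"slide":[0,0,0.04],"fingers":0.0854},{"dr":[0,0,0],"slide":[0,0,0.055],"fingers":0.0854},{"dr":[0,0,0],"slide":[0,0,0.065],"fingers":0.0854},{"dr":[0,0,0],"slide":[0,0,0.072],"fingers":0.0854},{"dr":[0,0,0],"slide":[0,0,0.078],"fingers":0.0854},{"dr":[0,0,0],"slide":[0,0,0.078],"fingers":0.0854}]}}

```text
t: 4.3
position: [468.0, -320.0, 80.3]
eef_rot: [2.531, -0.002, 1.924]
ft_force: [-0.5, 0.3, -0.1]
opening: 85.6
```

```bash
python3 - <<'E'
from h import *
p,R0,s=now();print(p,s['opening'],s['ft_force'],s['t'])
t=read_camera('top');w=read_camera('wrist')
cv2.imwrite('pics/c4.png',np.hstack([cv2.resize(t[235:325,345:445],(400,360),interpolation=2),cv2.resize(w[100:380],(800,400))[20:380,200:600]])[:,:,::-1])
E
```

```text
[ 467.95756971 -320.03008981   80.31743179] 85.55579076356213 [-0.46252028  0.30242803 -0.05168278] 4.3
```

View pics/c4.png

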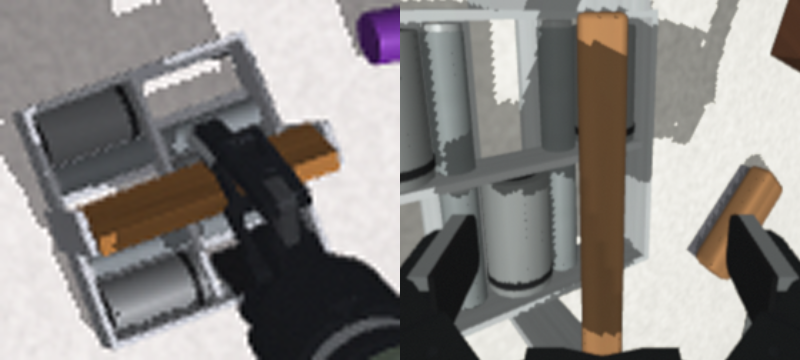

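```bash
python3 - <<'E'
from h import *
p,R0,s=now();mt=camera_model('top');mw=camera_model('wrist')
for x in(-11,11):
  for y in(43,57):
    for z in(-40,-27,1): 
      P=p+R0@np.array([x,y,z]);u=proj(mt,P)[0];w=proj(mw,P)[0];print(x,y,z,((u-[345,235])*4).round(),((w-[0,100])*[800/560,400/280]-[200,20]).round())
print('bar ctr',((proj(mt,[450,-326,105])[0]-[345,235])*4).round(), 'grip line in tool',R0.T@(np.array([450,-326,105])-p))
E
```

```text
-11 43 -40 [222. 126.] [331. 274.]
-11 43 -27 [211. 115.] [320. 252.]
-11 43 1 [189.  90.] [303. 216.]
-11 57 -40 [218. 106.] [372. 274.]
-11 57 -27 [207.  95.] [359. 252.]
-11 57 1 [185.  70.] [336. 216.]
11 43 -40 [185. 140.] [337. 215.]
11 43 -27 [175. 128.] [326. 197.]
11 43 1 [154. 103.] [307. 168.]
11 57 -40 [181. 120.] [381. 215.]
11 57 -27 [171. 108.] [366. 197.]
11 57 1 [150.  83.] [341. 168.]
bar ctr [205. 187.] grip line in tool [  1.26027034  -1.58563252 -30.37674572]
```

The wrist and top views agree: the open fingertips sit about 41 mm behind the stated place, so "effective TCP" = stated TCP − 41 mm. I'll advance 15 mm more and close.

Call:
{"api": "drive_tool", "payload": {"moves": [{"dr":[0,0,0],"slide":[0,-0.001,0.008],"fingers":0.0854},{"dr":[0,0,0],"slide":[0,-0.0015,0.015],"fingers":0.0854},{"dr":[0,0,0],"slide":[0,-0.0015,0.015],"fingers":0.05},{"dr":[0,0,0],"slide":[0,-0.0015,0.015],"fingers":0.03},{"dr":[0,0,0],"slide":[0,-0.0015,0.015],"fingers":0.015},{"dr":[0,0,0],"slide":[0,-0.0015,0.015],"fingers":0.0},{"dr":[0,0,0],"slide":[0,-0.0015,0.015],"fingers":0.0},{"dr":[0,0,0],"slide":[0,-0.0015,0.015],"fingers":0.0},{"dr":[0,0,0],"slide":[0,-0.0015,0.015],"fingers":0.0}]}}

```text
t: 5.3
position: [475.8, -317.9, 68.7]
eef_rot: [2.529, -0.001, 1.924]
ft_force: [4.3, 0.8, 4.7]
opening: 13.2
```

```bash
python3 - <<'E'
from h import *
p,R0,s=now();print(p,s['joint_pos'],s['opening'],s['ft_force'],s['wrist_torque'])
np.save('grip.npy',np.r_[p,R0.ravel()])
rel(p,R0,p+[0,0,82],R0)
# sieve motion: bar (450,-326) -> (565,15), yaw .358 -> -.01
R1=R.from_euler('z',-.368).as_matrix()@R0; o=p-np.array([450,-326,105])
p1=np.array([565,15,187])+R.from_euler('z',-.368).apply(o)
rel(p+[0,0,82],R0,p1,R1)
E
```

```text
[ 475.77310445 -317.90443657   68.65231227] [-1.09822633  0.29350041  1.915912    0.74702127  0.99763386 -1.89035468] 13.177922623288717 [4.32361548 0.79938184 4.72195835] [ 0.31176317 -0.47769563 -0.02978035]
dr [0. 0. 0.] slide [ 0.0001  0.0471 -0.0671]
dr [ -0.02 -12.12  17.25] slide [0.2706 0.1828 0.1287]
```

Opening is 13 mm, so the bar is gripped. Now a gentle lift.

Call:
{"api": "drive_tool", "payload": {"moves": [{"dr":[0,0,0],"slide":[0,0.0019,-0.0027],"fingers":0.0},{"dr":[0,0,0],"slide":[0,0.0056,-0.008],"fingers":0.0},{"dr":[0,0,0],"slide":[0,0.0104,-0.0148],"fingers":0.0},{"dr":[0,0,0],"slide":[0,0.0165,-0.0235],"fingers":0.0},{"dr":[0,0,0],"slide":[0,0.0235,-0.0335],"fingers":0.0},{"dr":[0,0,0],"slide":[0,0.0306,-0.0436],"fingers":0.0},{"dr":[0,0,0],"slide":[0,0.0367,-0.0523],"fingers":0.0},{"dr":[0,0,0],"slide":[0,0.0415,-0.059],"fingers":0.0},{"dr":[0,0,0],"slide":[0,0.0448,-0.0637],"fingers":0.0},{"dr":[0,0,0],"slide":[0,0.0471,-0.0671],"fingers":0.0},{"dr":[0,0,0],"slide":[0,0.0471,-0.0671],"fingers":0.0},{"dr":[0,0,0],"slide":[0,0.0471,-0.0671],"fingers":0.0}]}}

```text
t: 6.5
position: [474.7, -317.6, 149.1]
eef_rot: [2.531, -0.002, 1.924]
ft_force: [-0.3, -0.0, -6.0]
opening: 13.4
```

```bash
python3 - <<'E'
from h import *
p,R0,s=now();print(p,s['joint_pos'],s['opening'],s['ft_force'],s['wrist_torque'])
g=np.load('grip.npy');pg,Rg=g[:3],g[3:].reshape(3,3)
print('rot err deg',np.degrees(R.from_matrix(R0@Rg.T).as_rotvec()))
Rz=R.from_euler('z',-.368).as_matrix();o=pg-np.array([450,-326,105])
rel(p,R0,np.array([565,15,187])+Rz@o,Rz@Rg)
w=read_camera('wrist');t=read_camera('top');d=read_camera('side')
cv2.imwrite('pics/c5.png',np.hstack([w[:400,:400],cv2.resize(d[210:350,180:320],(400,400),interpolation=2)])[:,:,::-1])
E
```

```text
[ 474.74386692 -317.57890861  149.12993316] [-1.09858649  0.15603781  1.8753417   0.67932674  1.13342397 -1.755519  ] 13.375879694077478 [-0.28512464 -0.02360614 -6.01964803] [-0.26085767  0.75161733 -0.0021771 ]
rot err deg [0.03124454 0.15631407 0.01588525]
dr [ -0.17 -12.18  17.23] slide [0.2699 0.1845 0.1278]
```

View pics/c5.png

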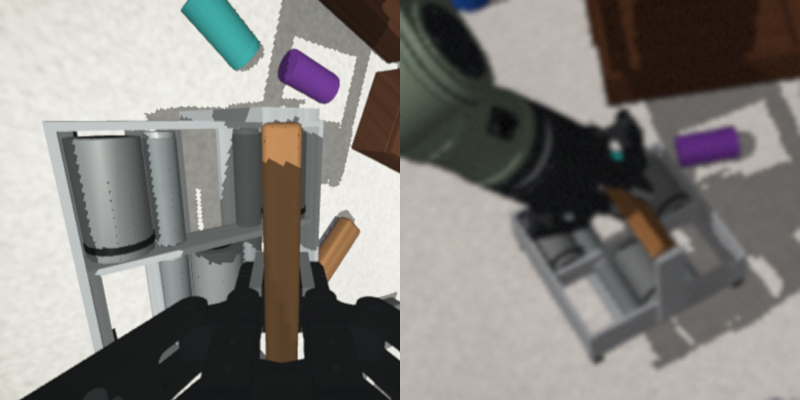

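```bash
python3 - <<'E'
import numpy as np
from scipy.spatial.transform import Rotation as R
S=np.array([.2699,.1845,.1278]);d=np.array([-.17,-12.18,17.23])
f=lambda k:3*(k/24)**2-2*(k/24)**3
for k in range(1,13):print(k,(f(k)*d).round(2).tolist(),(f(k)*S).round(4).tolist())
H=R.from_rotvec(np.radians(d/2)).as_matrix().T
for k in range(13,25):print(k,((f(k)-.5)*d).round(2).tolist(),(H@S*(f(k)-.5)).round(4).tolist())
E
```

```text
1 [-0.0, -0.06, 0.09] [0.0014, 0.0009, 0.0006]
2 [-0.0, -0.24, 0.34] [0.0053, 0.0036, 0.0025]
3 [-0.01, -0.52, 0.74] [0.0116, 0.0079, 0.0055]
4 [-0.01, -0.9, 1.28] [0.02, 0.0137, 0.0095]
5 [-0.02, -1.37, 1.93] [0.0303, 0.0207, 0.0143]
6 [-0.03, -1.9, 2.69] [0.0422, 0.0288, 0.02]
7 [-0.03, -2.5, 3.54] [0.0555, 0.0379, 0.0263]
8 [-0.04, -3.16, 4.47] [0.07, 0.0478, 0.0331]
9 [-0.05, -3.85, 5.45] [0.0854, 0.0584, 0.0404]
10 [-0.06, -4.58, 6.48] [0.1015, 0.0694, 0.0481]
11 [-0.07, -5.33, 7.54] [0.1181, 0.0807, 0.0559]
12 [-0.08, -6.09, 8.62] [0.1349, 0.0922, 0.0639]
13 [-0.01, -0.76, 1.07] [0.0191, 0.0088, 0.0061]
14 [-0.02, -1.51, 2.13] [0.0379, 0.0174, 0.0121]
15 [-0.03, -2.24, 3.16] [0.0563, 0.0259, 0.0179]
16 [-0.04, -2.93, 4.15] [0.0738, 0.0339, 0.0234]
17 [-0.05, -3.59, 5.07] [0.0902, 0.0415, 0.0287]
18 [-0.06, -4.19, 5.92] [0.1053, 0.0484, 0.0335]
19 [-0.07, -4.72, 6.68] [0.1189, 0.0546, 0.0378]
20 [-0.07, -5.19, 7.34] [0.1305, 0.06, 0.0415]
21 [-0.08, -5.57, 7.87] [0.14, 0.0644, 0.0445]
22 [-0.08, -5.85, 8.28] [0.1472, 0.0677, 0.0467]
23 [-0.08, -6.03, 8.53] [0.1517, 0.0697, 0.0482]
24 [-0.08, -6.09, 8.62] [0.1532, 0.0704, 0.0487]
```

Call:
{"api": "drive_tool", "payload": {"moves": [{"dr":[0,-0.06,0.09],"slide":[0.0014,0.0009,0.0006],"fingers":0},{"dr":[0,-0.24,0.34],"slide":[0.0053,0.0036,0.0025],"fingers":0},{"dr":[-0.01,-0.52,0.74],"slide":[0.0116,0.0079,0.0055],"fingers":0},{"dr":[-0.01,-0.9,1.28],"slide":[0.02,0.0137,0.0095],"fingers":0},{"dr":[-0.02,-1.37,1.93],"slide":[0.0303,0.0207,0.0143],"fingers":0},{"dr":[-0.03,-1.9,2.69],"slide":[0.0422,0.0288,0.02],"fingers":0},{"dr":[-0.03,-2.5,3.54],"slide":[0.0555,0.0379,0.0263],"fingers":0},{"dr":[-0.04,-3.16,4.47],"slide":[0.07,0.0478,0.0331],"fingers":0},{"dr":[-0.05,-3.85,5.45],"slide":[0.0854,0.0584,0.0404],"fingers":0},{"dr":[-0.06,-4.58,6.48],"slide":[0.1015,0.0694,0.0481],"fingers":0},{"dr":[-0.07,-5.33,7.54],"slide":[0.1181,0.0807,0.0559],"fingers":0},{"dr":[-0.08,-6.09,8.62],"slide":[0.1349,0.0922,0.0639],"fingers":0}]}}

```text
t: 7.85
position: [533.3, -149.7, 150.0]
eef_rot: [2.53, -0.003, 1.739]
ft_force: [-0.1, -0.1, -6.5]
opening: 13.5
```

Call:
{"api": "drive_tool", "payload": {"moves": [{"dr":[-0.01,-0.76,1.07],"slide":[0.0191,0.0088,0.0061],"fingers":0},{"dr":[-0.02,-1.51,2.13],"slide":[0.0379,0.0174,0.0121],"fingers":0},{"dr":[-0.03,-2.24,3.16],"slide":[0.0563,0.0259,0.0179],"fingers":0},{"dr":[-0.04,-2.93,4.15],"slide":[0.0738,0.0339,0.0234],"fingers":0},{"dr":[-0.05,-3.59,5.07],"slide":[0.0902,0.0415,0.0287],"fingers":0},{"dr":[-0.06,-4.19,5.92],"slide":[0.1053,0.0484,0.0335],"fingers":0},{"dr":[-0.07,-4.72,6.68],"slide":[0.1189,0.0546,0.0378],"fingers":0},{"dr":[-0.07,-5.19,7.34],"slide":[0.1305,0.06,0.0415],"fingers":0},{"dr":[-0.08,-5.57,7.87],"slide":[0.14,0.0644,0.0445],"fingers":0},{"dr":[-0.08,-5.85,8.28],"slide":[0.1472,0.0677,0.0467],"fingers":0},{"dr":[-0.08,-6.03,8.53],"slide":[0.1517,0.0697,0.0482],"fingers":0},{"dr":[-0.08,-6.09,8.62],"slide":[0.1532,0.0704,0.0487],"fingers":0}]}}

```text
t: 9.05
position: [590.5, 15.5, 149.8]
eef_rot: [2.532, -0.003, 1.557]
ft_force: [0.1, 0.0, -5.5]
opening: 13.7
```

```bash
python3 - <<'E'
from h import *
p,R0,s=now();print(p,s['joint_pos'],s['opening'],s['ft_force'],s['wrist_torque'])
g=np.load('grip.npy');pg,Rg=g[:3],g[3:].reshape(3,3)
Rz=R.from_euler('z',-.368).as_matrix();o=pg-np.array([450,-326,105])
rel(p,R0,np.array([565,15,187])+Rz@o,Rz@Rg)
print('x in tool',R0.T@[1,0,0])
t=read_camera('top');w=read_camera('wrist')
cv2.imwrite('pics/c6.png',np.hstack([cv2.resize(t[160:300,180:320],(400,400),interpolation=2),w[:400,:400]])[:,:,::-1])
E
```

```text
[590.46498647  15.49758308 149.79706948] [-0.17519511 -0.03118188  2.07394246  0.19753653  0.50368403 -0.30455861] 13.729558493235311 [ 0.12170506  0.04018485 -5.52700364] [-0.0719993   0.76783802  0.01702382]
dr [-0.15 -0.16 -0.01] slide [-0.0022  0.0017  0.0002]
x in tool [0.01361819 0.81960874 0.57276178]
```

View pics/c6.png

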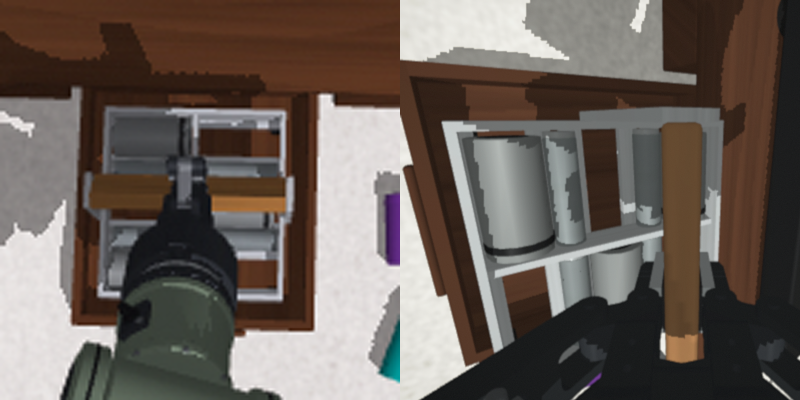

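The sieve is level and centred over the tray. Both sleeves and cells are still in place. Now the shaking.

Call:
{"api": "drive_tool", "payload": {"moves": [{"dr":[0,0,0],"slide":[0.0003,0.0205,0.0143],"fingers":0},{"dr":[0,0,0],"slide":[0.0004,0.0246,0.0172],"fingers":0},{"dr":[0,0,0],"slide":[0,0.0041,0.0029],"fingers":0},{"dr":[0,0,0],"slide":[-0.0003,-0.0164,-0.0115],"fingers":0},{"dr":[0,0,0],"slide":[0,0.0041,0.0029],"fingers":0},{"dr":[0,0,0],"slide":[0.0004,0.0246,0.0172],"fingers":0},{"dr":[0,0,0],"slide":[0,0.0041,0.0029],"fingers":0},{"dr":[0,0,0],"slide":[-0.0003,-0.0164,-0.0115],"fingers":0},{"dr":[0,0,0],"slide":[0,0.0041,0.0029],"fingers":0},{"dr":[0,0,0],"slide":[0,0.0041,0.0029],"fingers":0},{"dr":[0,0,0],"slide":[0,0.0041,0.0029],"fingers":0},{"dr":[0,0,0],"slide":[0,0.0041,0.0029],"fingers":0}]}}

```text
t: 10.35
position: [597.5, 12.7, 151.7]
eef_rot: [2.528, -0.0, 1.555]
ft_force: [0.7, 1.2, -4.9]
opening: 13.1
```

```bash
python3 - <<'E'
from h import *
p,R0,s=now();print(p,s['opening'],s['ft_force'],s['wrist_torque'])
g=np.load('grip.npy');Rg=g[3:].reshape(3,3);print(np.degrees(R.from_matrix(R0@(R.from_euler('z',-.368).as_matrix()@Rg).T).as_rotvec()))
t=save('top','t7.png');w=save('wrist','w7.png');save('side','s7.png')
E
```

```text
[597.50200349  12.74710574 151.69675035] 13.104862427396107 [ 0.67389818  1.19828985 -4.9246253 ] [ 0.03102085  0.62421022 -0.01002956]
[-0.02706288 -0.07473936 -0.01625672]
```

Call:
{"api": "drive_tool", "payload": {"moves": [{"dr":[0,0,0],"slide":[0.0003,0.0205,0.0143],"fingers":0},{"dr":[0,0,0],"slide":[0,0,0],"fingers":0},{"dr":[0,0,0],"slide":[-0.0003,-0.0205,-0.0143],"fingers":0},{"dr":[0,0,0],"slide":[0,0,0],"fingers":0},{"dr":[0,0,0],"slide":[0.0003,0.0205,0.0143],"fingers":0},{"dr":[0,0,0],"slide":[0,0,0],"fingers":0},{"dr":[0,0,0],"slide":[-0.0003,-0.0205,-0.0143],"fingers":0},{"dr":[0,0,0],"slide":[0,0,0],"fingers":0},{"dr":[0,0,0],"slide":[0,0,0],"fingers":0},{"dr":[0,0,0],"slide":[0,0,0],"fingers":0}]}}

```text
t: 11.5
position: [598.0, 12.7, 151.9]
eef_rot: [2.527, 0.0, 1.556]
ft_force: [-0.0, -0.7, -3.6]
opening: 13.6
```

```bash
python3 - <<'E'
from h import *
p,R0,s=now();print(p,s['opening'],s['t'])
F=[]
for i in range(8):w=read_camera('wrist');F.append(sense()['ft_force'])
print(np.mean(F,0),np.std(F,0))
t=read_camera('top')
cv2.imwrite('pics/c8.png',np.hstack([cv2.resize(t[160:300,180:320],(400,400),interpolation=2),w[:400,:400]])[:,:,::-1])
E
```

```text
[598.00575166  12.7184531  151.87700635] 13.560908114954648 11.5
[-0.10669835  0.37779865 -4.17185144] [0.54114682 0.42346428 0.62421336]
```

View pics/c8.png

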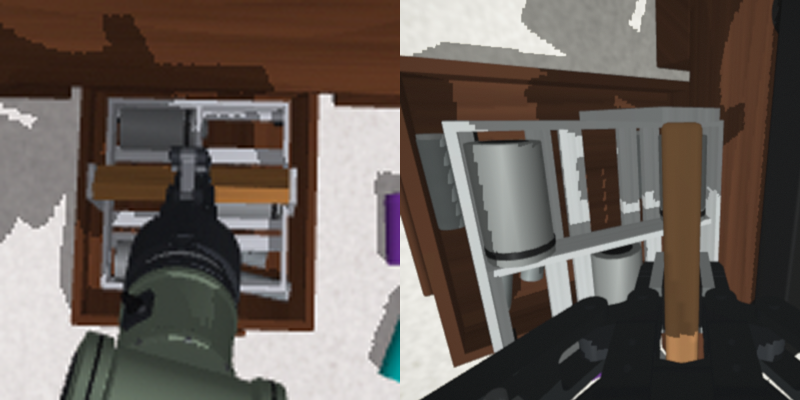

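The weight fell from about 6.0 to 4.2 N, which fits about four cells gone. I'll run one more round to be sure.

Call:
{"api": "drive_tool", "payload": {"moves": [{"dr":[0,0,0],"slide":[0.0003,0.0205,0.0143],"fingers":0},{"dr":[0,0,0],"slide":[0,0,0],"fingers":0},{"dr":[0,0,0],"slide":[-0.0003,-0.0205,-0.0143],"fingers":0},{"dr":[0,0,0],"slide":[0,0,0],"fingers":0},{"dr":[0,0,0],"slide":[0.0003,0.0205,0.0143],"fingers":0},{"dr":[0,0,0],"slide":[0,0,0],"fingers":0},{"dr":[0,0,0],"slide":[-0.0003,-0.0205,-0.0143],"fingers":0},{"dr":[0,0,0],"slide":[0,0,0],"fingers":0},{"dr":[0,0,0],"slide":[0.0003,0.0205,0.0143],"fingers":0},{"dr":[0,0,0],"slide":[0,0,0],"fingers":0},{"dr":[0,0,0],"slide":[0,0,0],"fingers":0},{"dr":[0,0,0],"slide":[0,0,0],"fingers":0}]}}

```text
t: 13.15
position: [596.7, 13.0, 150.4]
eef_rot: [2.529, -0.0, 1.555]
ft_force: [0.1, 0.0, -3.3]
opening: 13.2
```

```bash
python3 - <<'E'
from h import *
p,R0,s=now();print(p,s['opening'],s['t'])
F=[];W=[]
for i in range(20):w=read_camera('wrist');F.append(sense()['ft_force'])
print(np.mean(F,0),np.std(F,0)/20**.5)
t=read_camera('top');d=read_camera('side')
for n,i in(('t9',t),('w9',w),('s9',d)):cv2.imwrite(f'pics/{n}.png',i[:,:,::-1])
b=cv2.imread('pics/c8.png')[:,:,::-1]
print('change top/wrist',np.abs(cv2.resize(t[160:300,180:320],(400,400),interpolation=2).astype(int)-b[:,:400]).mean(2)[190:300].mean(), (np.abs(w[:400,:400].astype(int)-b[:,400:]).mean(2)>40).sum())
E
```

```text
[596.71238081  12.96799266 150.38393027] 13.240726699544648 13.15
[ 0.03557782 -0.25023942 -4.04680003] [0.09197991 0.12488043 0.09089957]
change top/wrist 0.886560606060606 55
```

```bash
python3 - <<'E'
from h import *
p,R0,s=now();g=np.load('grip.npy');pg,Rg=g[:3],g[3:].reshape(3,3)
d=np.degrees(R.from_matrix(R0.T@Rg).as_rotvec());S=R0.T@(pg+[0,0,83]-p)/1000
f=lambda k:3*(k/24)**2-2*(k/24)**3
import json
def row(a,b):return {"dr":a.round(2).tolist(),"slide":b.round(4).tolist(),"fingers":0}
print(json.dumps([row(f(k)*d,f(k)*S) for k in range(1,13)]))
H=R.from_rotvec(np.radians(d/2)).as_matrix().T
print(json.dumps([row((f(k)-.5)*d,(f(k)-.5)*(H@S)) for k in range(13,25)]))
E
```

```text
[{"dr": [0.0, 0.06, -0.09], "slide": [-0.0017, -0.0005, -0.0003], "fingers": 0}, {"dr": [0.0, 0.24, -0.34], "slide": [-0.0065, -0.0019, -0.0013], "fingers": 0}, {"dr": [0.0, 0.52, -0.74], "slide": [-0.0143, -0.0041, -0.0029], "fingers": 0}, {"dr": [0.0, 0.9, -1.28], "slide": [-0.0246, -0.007, -0.005], "fingers": 0}, {"dr": [0.0, 1.36, -1.93], "slide": [-0.0373, -0.0106, -0.0076], "fingers": 0}, {"dr": [0.01, 1.9, -2.69], "slide": [-0.052, -0.0148, -0.0106], "fingers": 0}, {"dr": [0.01, 2.5, -3.54], "slide": [-0.0684, -0.0195, -0.0139], "fingers": 0}, {"dr": [0.01, 3.15, -4.47], "slide": [-0.0862, -0.0246, -0.0175], "fingers": 0}, {"dr": [0.01, 3.85, -5.45], "slide": [-0.1052, -0.03, -0.0214], "fingers": 0}, {"dr": [0.01, 4.57, -6.49], "slide": [-0.1251, -0.0356, -0.0254], "fingers": 0}, {"dr": [0.02, 5.32, -7.55], "slide": [-0.1456, -0.0414, -0.0296], "fingers": 0}, {"dr": [0.02, 6.08, -8.62], "slide": [-0.1663, -0.0474, -0.0338], "fingers": 0}]
[{"dr": [0.0, 0.76, -1.08], "slide": [-0.0191, -0.0089, -0.0063], "fingers": 0}, {"dr": [0.0, 1.51, -2.14], "slide": [-0.0379, -0.0177, -0.0126], "fingers": 0}, {"dr": [0.01, 2.23, -3.17], "slide": [-0.0561, -0.0262, -0.0186], "fingers": 0}, {"dr": [0.01, 2.93, -4.15], "slide": [-0.0736, -0.0344, -0.0245], "fingers": 0}, {"dr": [0.01, 3.58, -5.08], "slide": [-0.09, -0.0421, -0.0299], "fingers": 0}, {"dr": [0.01, 4.18, -5.93], "slide": [-0.1051, -0.0491, -0.0349], "fingers": 0}, {"dr": [0.01, 4.72, -6.69], "slide": [-0.1186, -0.0554, -0.0394], "fingers": 0}, {"dr": [0.01, 5.18, -7.34], "slide": [-0.1302, -0.0609, -0.0433], "fingers": 0}, {"dr": [0.02, 5.56, -7.88], "slide": [-0.1397, -0.0653, -0.0464], "fingers": 0}, {"dr": [0.02, 5.84, -8.28], "slide": [-0.1468, -0.0686, -0.0488], "fingers": 0}, {"dr": [0.02, 6.02, -8.53], "slide": [-0.1513, -0.0707, -0.0503], "fingers": 0}, {"dr": [0.02, 6.08, -8.62], "slide": [-0.1528, -0.0714, -0.0508], "fingers": 0}]
```

```bash
python3 - <<'E'
import cv2,numpy as np
t,w,d=[cv2.imread(f'pics/{n}9.png') for n in'tws']
a=cv2.resize(w[90:350,0:330],(495,390),interpolation=2)
b=cv2.resize(t[188:270,205:292],(305,287),interpolation=2)
c=cv2.resize(d[170:260,225:345],(400,300),interpolation=2)
o=np.zeros((600,800,3),np.uint8);o[:390,:495]=a;o[:287,495:]=b;o[300:600,400:]=c
cv2.imwrite('pics/c9.png',o)
E
```

```text
(no output)
```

View pics/c9.png

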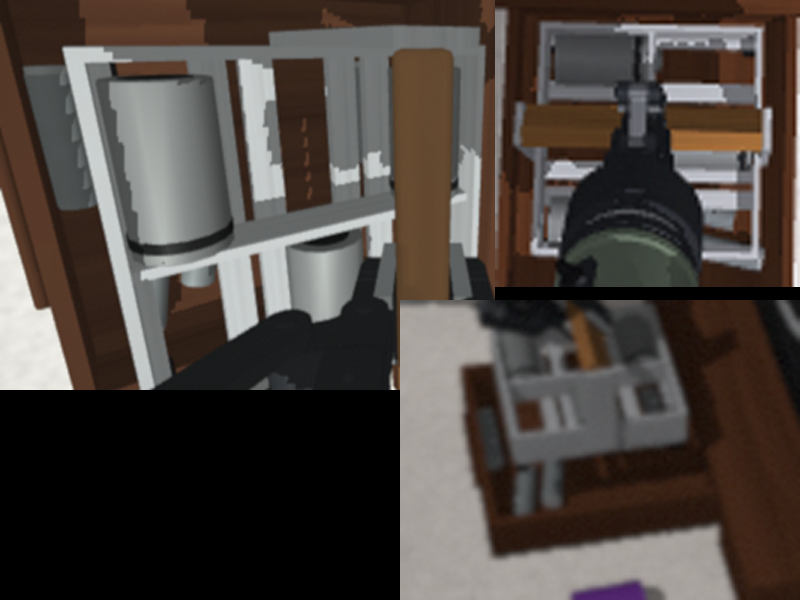

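The side crop shows four cells in the tray, at (490,435), (525,485), (553,478) and one through the rear slot at (650,395). The lands are empty and the three sleeves are seated. I'll carry the sieve back.

Call:
{"api": "drive_tool", "payload": {"moves": [{"dr":[0.0,0.06,-0.09],"slide":[-0.0017,-0.0005,-0.0003],"fingers":0},{"dr":[0.0,0.24,-0.34],"slide":[-0.0065,-0.0019,-0.0013],"fingers":0},{"dr":[0.0,0.52,-0.74],"slide":[-0.0143,-0.0041,-0.0029],"fingers":0},{"dr":[0.0,0.9,-1.28],"slide":[-0.0246,-0.007,-0.005],"fingers":0},{"dr":[0.0,1.36,-1.93],"slide":[-0.0373,-0.0106,-0.0076],"fingers":0},{"dr":[0.01,1.9,-2.69],"slide":[-0.052,-0.0148,-0.0106],"fingers":0},{"dr":[0.01,2.5,-3.54],"slide":[-0.0684,-0.0195,-0.0139],"fingers":0},{"dr":[0.01,3.15,-4.47],"slide":[-0.0862,-0.0246,-0.0175],"fingers":0},{"dr":[0.01,3.85,-5.45],"slide":[-0.1052,-0.03,-0.0214],"fingers":0},{"dr":[0.01,4.57,-6.49],"slide":[-0.1251,-0.0356,-0.0254],"fingers":0},{"dr":[0.02,5.32,-7.55],"slide":[-0.1456,-0.0414,-0.0296],"fingers":0},{"dr":[0.02,6.08,-8.62],"slide":[-0.1663,-0.0474,-0.0338],"fingers":0}]}}

```text
t: 15.45
position: [536.2, -154.0, 151.6]
eef_rot: [2.528, 0.002, 1.74]
ft_force: [-0.4, -0.1, -3.5]
opening: 13.1
```

Call:
{"api": "drive_tool", "payload": {"moves": [{"dr":[0.0,0.76,-1.08],"slide":[-0.0191,-0.0089,-0.0063],"fingers":0},{"dr":[0.0,1.51,-2.14],"slide":[-0.0379,-0.0177,-0.0126],"fingers":0},{"dr":[0.01,2.23,-3.17],"slide":[-0.0561,-0.0262,-0.0186],"fingers":0},{"dr":[0.01,2.93,-4.15],"slide":[-0.0736,-0.0344,-0.0245],"fingers":0},{"dr":[0.01,3.58,-5.08],"slide":[-0.09,-0.0421,-0.0299],"fingers":0},{"dr":[0.01,4.18,-5.93],"slide":[-0.1051,-0.0491,-0.0349],"fingers":0},{"dr":[0.01,4.72,-6.69],"slide":[-0.1186,-0.0554,-0.0394],"fingers":0},{"dr":[0.01,5.18,-7.34],"slide":[-0.1302,-0.0609,-0.0433],"fingers":0},{"dr":[0.02,5.56,-7.88],"slide":[-0.1397,-0.0653,-0.0464],"fingers":0},{"dr":[0.02,5.84,-8.28],"slide":[-0.1468,-0.0686,-0.0488],"fingers":0},{"dr":[0.02,6.02,-8.53],"slide":[-0.1513,-0.0707,-0.0503],"fingers":0},{"dr":[0.02,6.08,-8.62],"slide":[-0.1528,-0.0714,-0.0508],"fingers":0}]}}

```text
t: 16.65
position: [475.7, -318.4, 151.6]
eef_rot: [2.529, -0.001, 1.924]
ft_force: [-0.2, -0.0, -4.3]
opening: 13.4
```

```bash
python3 - <<'E'
from h import *
p,R0,s=now();g=np.load('grip.npy');pg,Rg=g[:3],g[3:].reshape(3,3)
print(p,s['opening'],s['ft_force']);rel(p,R0,pg,Rg)
t=save('top','t10.png')
# grey blobs on the tray floor
x0,y0,x1,y1=212,196,287,270;h=cv2.cvtColor(t[y0:y1,x0:x1],cv2.COLOR_RGB2HSV)
k=cv2.inRange(h,(0,0,25),(180,75,255));k=cv2.morphologyEx(k,cv2.MORPH_OPEN,np.ones((3,3)))
for q in cv2.findContours(k,0,2)[0]:
    r=cv2.minAreaRect(q);print((np.array(r[0])+[x0,y0]).round(),np.round(r[1]))
E
```

```text
[ 475.71889058 -318.37461172  151.64475899] 13.430237011501672 [-0.20884061 -0.03455542 -4.29290014]
dr [-0.01  0.01  0.01] slide [ 0.0004 -0.0475  0.068 ]
[236. 266.] [ 5. 26.]
[268. 259.] [27.  7.]
[260. 247.] [26.  7.]
[239. 204.] [ 6. 26.]
```

Four cell-sized blobs lie in the tray. I'll lower the sieve.

Call:
{"api": "drive_tool", "payload": {"moves": [{"dr":[0,0,0],"slide":[0,-0.003,0.0043],"fingers":0},{"dr":[0,0,0],"slide":[0,-0.009,0.0129],"fingers":0},{"dr":[0,0,0],"slide":[0,-0.016,0.0229],"fingers":0},{"dr":[0,0,0],"slide":[0,-0.023,0.0329],"fingers":0},{"dr":[0,0,0],"slide":[0,-0.03,0.0429],"fingers":0},{"dr":[0,0,0],"slide":[0,-0.036,0.0515],"fingers":0},{"dr":[0,0,0],"slide":[0,-0.041,0.0587],"fingers":0},{"dr":[0,0,0],"slide":[0,-0.044,0.063],"fingers":0},{"dr":[0,0,0],"slide":[0,-0.0455,0.0651],"fingers":0},{"dr":[0,0,0],"slide":[0,-0.0463,0.0663],"fingers":0},{"dr":[0,0,0],"slide":[0,-0.0467,0.0669],"fingers":0},{"dr":[0,0,0],"slide":[0,-0.0467,0.0669],"fingers":0}]}}

```text
t: 17.9
position: [476.2, -318.0, 70.4]
eef_rot: [2.529, 0.0, 1.924]
ft_force: [0.8, -0.0, -3.8]
opening: 13.2
```

Call:
{"api": "drive_tool", "payload": {"moves": [{"dr":[0,0,0],"slide":[0,-0.0005,0.0007],"fingers":0},{"dr":[0,0,0],"slide":[0,-0.001,0.0014],"fingers":0},{"dr":[0,0,0],"slide":[0,-0.0013,0.0018],"fingers":0},{"dr":[0,0,0],"slide":[0,-0.0013,0.0018],"fingers":0}]}}

```text
t: 18.3
position: [476.3, -318.1, 68.8]
eef_rot: [2.528, -0.0, 1.924]
ft_force: [-2.4, 1.2, 2.9]
opening: 13.5
```

Contact: +2.9 N. I'll open the fingers, then retreat along the tool axis.

Call:
{"api": "drive_tool", "payload": {"moves": [{"dr":[0,0,0],"slide":[0,0,0],"fingers":0.02},{"dr":[0,0,0],"slide":[0,0,0],"fingers":0.04},{"dr":[0,0,0],"slide":[0,0,0],"fingers":0.06},{"dr":[0,0,0],"slide":[0,0,0],"fingers":0.0854},{"dr":[0,0,0],"slide":[0,0,0],"fingers":0.0854},{"dr":[0,0,0],"slide":[0,0,0],"fingers":0.0854},{"dr":[0,0,0],"slide":[0,0,-0.02],"fingers":0.0854},{"dr":[0,0,0],"slide":[0,0,-0.05],"fingers":0.0854},{"dr":[0,0,0],"slide":[0,0,-0.085],"fingers":0.0854},{"dr":[0,0,0],"slide":[0,0,-0.12],"fingers":0.0854},{"dr":[0,0,0],"slide":[0,0,-0.15],"fingers":0.0854},{"dr":[0,0,0],"slide":[0,0,-0.15],"fingers":0.0854}]}}

```text
t: 19.5
position: [394.9, -351.4, 194.6]
eef_rot: [2.529, 0.008, 1.921]
ft_force: [0.5, -0.8, 0.2]
opening: 85.4
```

```bash
python3 - <<'E'
from h import *
p,R0,s=now();print(p,s['opening'],s['ft_force'],s['t'],s['joint_pos'])
t=save('top','t11.png');k=cv2.inRange(cv2.cvtColor(t,cv2.COLOR_RGB2HSV),(3,90,30),(20,255,220));k2=np.zeros_like(k);k2[235:325,345:440]=k[235:325,345:440]
print(cv2.minAreaRect(max(cv2.findContours(k2,0,2)[0],key=cv2.contourArea)))
# push pose: closed fingers, tool tilted 35 deg forward, pointing +x/down. effective tip = p+z*(-27)
mt=camera_model('top')
for q in((248,276),(248,278)):print(onz(mt,*q,27).round(1))
R1=tool(-.01)
for tip in([400,16,150],[440,16,28]):
    P=np.array(tip)+R1[:,2]*27;print(P.round(1));rel(p,R0,P,R1)
E
```

```text
[ 394.89189849 -351.40822115  194.57184178] 85.36990557971217 [ 0.54631848 -0.79240484  0.21236122] 19.5 [-1.28531995  0.05630539  1.87925824  0.63711254  1.30443155 -1.84213705]
((397.86749267578125, 281.0160217285156), (13.665467262268066, 64.00560760498047), 70.11483764648438)
[462.2  17.2  27. ]
[457.3  17.2  27. ]
[415.5  15.8 127.9]
dr [  0.16 -11.48  17.15] slide [0.3384 0.0821 0.1359]
[455.5  15.8   5.9]
dr [  0.16 -11.48  17.15] slide [0.3257 0.0427 0.2574]
```

The sieve stands where it was: its bar is at (397.9,281.0), against (397.1,281.2) before. I'll move to the tray front with the fingers closed.

Call:
{"api": "drive_tool", "payload": {"moves": [{"dr":[0.02,-1.15,1.72],"slide":[0.03,0.009,0.01],"fingers":0},{"dr":[0.03,-2.3,3.43],"slide":[0.065,0.016,0.022],"fingers":0},{"dr":[0.05,-3.44,5.15],"slide":[0.1,0.025,0.036],"fingers":0},{"dr":[0.06,-4.59,6.86],"slide":[0.135,0.033,0.05],"fingers":0},{"dr":[0.08,-5.74,8.58],"slide":[0.17,0.041,0.065],"fingers":0},{"dr":[0.1,-6.89,10.3],"slide":[0.205,0.049,0.08],"fingers":0},{"dr":[0.11,-8.04,12],"slide":[0.24,0.058,0.095],"fingers":0},{"dr":[0.13,-9.2,13.7],"slide":[0.275,0.066,0.11],"fingers":0},{"dr":[0.15,-10.4,15.5],"slide":[0.305,0.074,0.122],"fingers":0},{"dr":[0.16,-11.48,17.15],"slide":[0.328,0.08,0.132],"fingers":0},{"dr":[0.16,-11.48,17.15],"slide":[0.3384,0.0821,0.1359],"fingers":0},{"dr":[0.16,-11.48,17.15],"slide":[0.3384,0.0821,0.1359],"fingers":0}]}}

```text
t: 20.75
position: [415.7, 23.6, 126.9]
eef_rot: [2.538, -0.009, 1.571]
ft_force: [-0.3, 0.1, -0.2]
opening: -0.1
```

```bash
python3 - <<'E'
from h import *
p,R0,s=now();print(p,s['opening'],s['ft_force'],s['t'],s['joint_pos'])
R1=tool(-.01)
for tip in([415,16,80],[415,16,30],[440,16,30]):
    P=np.array(tip)+R1[:,2]*27;rel(p,R0,P,R1)
print('x',R0.T@[1,-.01,0])
# independent check of the fingertip: dark tip pixels vs prediction in top view
t=save('top','t12.png');mt=camera_model('top')
for k in(-40,-27,-10,14):print(k,proj(mt,p+R0[:,2]*k)[0].round(1))
g=t[200:330,225:275].max(2);print('dark rows at cols',[(c,200+int(np.where(t[200:330,c].max(1)[76:]<45)[0][0])+76 if (t[276:330,c].max(1)<45).any() else None) for c in range(240,258,2)])
E
```

```text
[415.69544467  23.62495327 126.87483912] -0.11672158367435896 [-0.25581843  0.0897898  -0.19428002] 20.75 [-0.29882583 -0.50062715  2.46170752  0.30357525  0.62146015 -0.49310336]
dr [-0.41 -0.74  0.19] slide [-0.0084 -0.027   0.0651]
dr [-0.41 -0.74  0.19] slide [-0.0088 -0.0553  0.1063]
dr [-0.41 -0.74  0.19] slide [-0.0088 -0.0348  0.1205]
x [-0.0100344   0.82321825  0.56772443]
-40 [241.9 307.6]
-27 [242.2 303.9]
-10 [242.6 299.1]
14 [243.1 292.7]
dark rows at cols [(240, 302), (242, 302), (244, 302), (246, 305), (248, 317), (250, None), (252, None), (254, None), (256, None)]
```

Top view: the finger's front pixels lie at row 302, which is k ≈ -22, so the tip offset holds. Joint 3 is near its limit, so I'll go outward first and then down.

Call:
{"api": "drive_tool", "payload": {"moves": [{"dr":[0,0,0],"slide":[-0.002,0.0165,0.0115],"fingers":0},{"dr":[-0.2,-0.4,0.1],"slide":[-0.005,0.028,0.0195],"fingers":0},{"dr":[-0.41,-0.74,0.19],"slide":[-0.0085,0.025,0.036],"fingers":0},{"dr":[-0.41,-0.74,0.19],"slide":[-0.0087,0.009,0.058],"fingers":0},{"dr":[-0.41,-0.74,0.19],"slide":[-0.0087,-0.0064,0.0793],"fingers":0},{"dr":[-0.41,-0.74,0.19],"slide":[-0.0087,-0.0064,0.0793],"fingers":0}]}}

```text
t: 21.4
position: [451.4, 12.1, 53.4]
eef_rot: [2.541, -0.003, 1.551]
ft_force: [-0.7, 0.1, -0.5]
opening: 0.0
```

```bash
python3 - <<'E'
from h import *
p,R0,s=now();print(p,p-R0[:,2]*27,s['ft_force'],s['t'],s['joint_pos'])
R1=tool(-.01)
for tip in([440,16,30],[455,16,30],[675,14,30]):
    rel(p,R0,np.array(tip)+R1[:,2]*27,R1)
E
```

```text
[451.39153939  12.13451735  53.39921087] [436.13076886  12.36810194  75.67148783] [-0.74081903  0.09806393 -0.53403479] 21.4 [-0.27886182 -0.14591874  2.43928961  0.51893354  0.30147781 -0.71261476]
dr [-0.58  0.17 -0.58] slide [ 0.0036 -0.0224  0.0398]
dr [-0.58  0.17 -0.58] slide [ 0.0039 -0.01    0.0483]
dr [-0.58  0.17 -0.58] slide [0.0063 0.1714 0.1727]
```

Call:
{"api": "drive_tool", "payload": {"moves": [{"dr":[-0.3,0.1,-0.3],"slide":[0.002,-0.008,0.0135],"fingers":0},{"dr":[-0.58,0.17,-0.58],"slide":[0.0036,-0.016,0.0275],"fingers":0},{"dr":[-0.58,0.17,-0.58],"slide":[0.0036,-0.0224,0.0398],"fingers":0},{"dr":[-0.58,0.17,-0.58],"slide":[0.0036,-0.0224,0.0398],"fingers":0}]}}

```text
t: 21.8
position: [461.1, 14.8, 13.5]
eef_rot: [2.519, 0.003, 1.562]
ft_force: [0.5, 0.1, 0.8]
opening: 0.1
```

```bash
python3 - <<'E'
from h import *
p,R0,s=now();print(p,p-R0[:,2]*27,s['ft_force'],s['t'],s['joint_pos'])
R1=tool(-.01)
for tip in([465,16,30],[650,14,30],[675,14,30]):
    rel(p,R0,np.array(tip)+R1[:,2]*27,R1)
E
```

```text
[461.07519361  14.80967059  13.48805239] [445.32280691  15.01513421  35.41566279] [0.53915396 0.07728296 0.75287518] 21.8 [-0.26601693  0.02945034  2.44132353  1.16726709  0.15946261 -1.37420245]
dr [0.69 0.1  0.12] slide [0.0012 0.0125 0.0159]
dr [0.69 0.1  0.12] slide [0.0009 0.1627 0.1238]
dr [0.69 0.1  0.12] slide [0.0012 0.183  0.1384]
```

Call:
{"api": "drive_tool", "payload": {"moves": [{"dr":[5,0,0.1],"slide":[0.001,-0.0047,0.0065],"fingers":0},{"dr":[10,0,0.1],"slide":[0.001,0.0034,0.0123],"fingers":0},{"dr":[15,0,0.1],"slide":[0.001,0.0115,0.0181],"fingers":0},{"dr":[15,0,0.1],"slide":[0.001,0.0196,0.024],"fingers":0},{"dr":[15,0,0.1],"slide":[0.001,0.0277,0.0298],"fingers":0},{"dr":[15,0,0.1],"slide":[0.001,0.0359,0.0356],"fingers":0},{"dr":[15,0,0.1],"slide":[0.001,0.044,0.0415],"fingers":0}]}}

```text
t: 22.5
position: [521.4, 15.5, 6.2]
eef_rot: [2.78, 0.003, 1.562]
ft_force: [-4.2, -0.3, 1.1]
opening: 0.2
```

```bash
python3 - <<'E'
from h import *
p,R0,s=now();print(p,p-R0[:,2]*27,s['ft_force'],s['t'],s['joint_pos'])
print('x',R0.T@[1,-.01,0],'z',R0.T@[0,0,1])
t=save('top','t13.png')
E
```

```text
[521.35955837  15.52070412   6.16007711] [511.80209793  15.67455329  31.41143907] [-4.16453292 -0.26394714  1.09012305] 22.5 [-0.1725958   0.19557916  2.11772816  0.12131432  0.47345268 -0.26192235]
x [-7.58260767e-04  9.35284571e-01  3.54036997e-01] z [-0.00259467  0.35401637 -0.93523563]
```

Call:
{"api": "drive_tool", "payload": {"moves": [{"dr":[0,0,0],"slide":[0,0.0112,0.0042],"fingers":0},{"dr":[0,0,0],"slide":[0,0.0224,0.0085],"fingers":0},{"dr":[0,0,0],"slide":[0,0.0337,0.0127],"fingers":0},{"dr":[0,0,0],"slide":[0,0.0449,0.017],"fingers":0},{"dr":[0,0,0],"slide":[0,0.0561,0.0212],"fingers":0},{"dr":[0,0,0],"slide":[0,0.0673,0.0255],"fingers":0},{"dr":[0,0,0],"slide":[0,0.0786,0.0297],"fingers":0},{"dr":[0,0,0],"slide":[0,0.0898,0.034],"fingers":0},{"dr":[0,0,0],"slide":[0,0.101,0.0382],"fingers":0},{"dr":[0,0,0],"slide":[0,0.1122,0.0425],"fingers":0},{"dr":[0,0,0],"slide":[0,0.1216,0.046],"fingers":0},{"dr":[0,0,0],"slide":[0,0.1263,0.0478],"fingers":0}]}}

```text
t: 23.75
position: [657.9, 14.7, 6.2]
eef_rot: [2.778, 0.003, 1.562]
ft_force: [-2.6, -1.3, -0.0]
opening: -0.3
```

```bash
python3 - <<'E'
from h import *
p,R0,s=now();print(p,p-R0[:,2]*27,s['ft_force'],s['t'],s['joint_pos'])
E
```

```text
[657.88992445  14.71039138   6.19384923] [648.29590092  14.8794409   31.43124479] [-2.63640116 -1.27935979 -0.04786401] 23.75 [-0.12959311  0.42642934  1.78833229  0.07402436  0.56682394 -0.17649741]
```

Now small steps until the stop is felt.

Call:
{"api": "drive_tool", "payload": {"moves": [{"dr":[0,0,0],"slide":[0,0.0037,0.0014],"fingers":0},{"dr":[0,0,0],"slide":[0,0.0075,0.0028],"fingers":0},{"dr":[0,0,0],"slide":[0,0.0103,0.0039],"fingers":0},{"dr":[0,0,0],"slide":[0,0.0103,0.0039],"fingers":0}]}}

```text
t: 24.15
position: [668.2, 14.6, 6.3]
eef_rot: [2.778, 0.003, 1.562]
ft_force: [-0.8, -0.7, -0.3]
opening: -0.2
```

Call:
{"api": "drive_tool", "payload": {"moves": [{"dr":[0,0,0],"slide":[0,0.0028,0.0011],"fingers":0},{"dr":[0,0,0],"slide":[0,0.0056,0.0021],"fingers":0},{"dr":[0,0,0],"slide":[0,0.0056,0.0021],"fingers":0}]}}

```text
t: 24.45
position: [669.4, 15.2, 4.4]
eef_rot: [2.788, 0.002, 1.563]
ft_force: [-13.1, 0.2, 7.8]
opening: 0.3
```

Call:
{"api": "drive_tool", "payload": {"moves": [{"dr":[0,0,0],"slide":[0,0.0015,0.0005],"fingers":0},{"dr":[0,0,0],"slide":[0,0,0],"fingers":0},{"dr":[0,0,0],"slide":[0,-0.0187,-0.0071],"fingers":0},{"dr":[0,0,0],"slide":[0,-0.0421,-0.0159],"fingers":0},{"dr":[0,0,0],"slide":[0,-0.0561,-0.0212],"fingers":0},{"dr":[0,0,0],"slide":[0,-0.042,-0.0586],"fingers":0},{"dr":[0,0,0],"slide":[0,-0.028,-0.096],"fingers":0},{"dr":[0,0,0],"slide":[0,-0.021,-0.12],"fingers":0},{"dr":[0,0,0],"slide":[0,-0.021,-0.12],"fingers":0}]}}

```text
t: 25.35
position: [616.4, 15.1, 117.7]
eef_rot: [2.766, 0.005, 1.562]
ft_force: [0.6, -0.2, 0.4]
opening: 0.3
```

```bash
python3 - <<'E'
from h import *
p,R0,s=now();print(p,s['ft_force'],s['t'],s['joint_pos'])
t=save('top','t14.png').astype(int);d=save('side','s14.png');t0=cv2.imread('pics/top0.png')[:,:,::-1].astype(int);mt=camera_model('top')
ms=camera_model('side')
# first light (cabinet) pixel below plinth front per column in top view: tray columns vs plinth columns
for f,n in((t0,'before'),(t,'after')):
    print(n,[(c,int(np.where((f[185:300,c].min(1)>90))[0][0])+185) for c in(170,185,200,212,225,290 if n=='x' else 280,300,315,330)])
print([(c,t[186:212:2,c].tolist()) for c in(283,)])
k=cv2.inRange(cv2.cvtColor(t.astype(np.uint8),cv2.COLOR_RGB2HSV),(3,90,30),(20,255,220));k2=np.zeros_like(k);k2[235:325,345:440]=k[235:325,345:440]
print(cv2.minAreaRect(max(cv2.findContours(k2,0,2)[0],key=cv2.contourArea)))
# side view: tray handle/front line; changes at bystanders
df=(np.abs(t-t0).max(2)>60).astype(np.uint8);n,l,st,ce=cv2.connectedComponentsWithStats(df)
for i in range(1,n):
    if st[i,4]>40:print('diff',st[i])
E
```

```text
[616.38183932  15.06055415 117.73043973] [ 0.5780735  -0.18970997  0.42874536] 25.35 [-0.1400131   0.16482285  1.85036224  0.06377786  0.7542207  -0.17025283]
before [(170, 194), (185, 194), (200, 195), (212, 274), (225, 274), (280, 276), (300, 197), (315, 198), (330, 198)]
after [(170, 194), (185, 194), (200, 195), (212, 195), (225, 195), (280, 196), (300, 197), (315, 198), (330, 198)]
[(283, [[91, 54, 33], [91, 54, 33], [83, 49, 29], [72, 41, 26], [63, 36, 24], [105, 82, 72], [227, 223, 221], [218, 211, 211], [227, 221, 220], [223, 218, 218], [218, 213, 211], [220, 213, 213], [227, 221, 221]])]
((397.9012145996094, 281.08905029296875), (13.828214645385742, 63.95549011230469), 69.775146484375)
diff [   71   156   354   264 32733]
diff [379 249  21  11  81]
diff [383 257  25  21 122]
diff [357 268  26  19 198]
diff [ 370  273   93   61 1648]
diff [206 405  38  15 395]
```

```bash
python3 -c "
from cell import *
print(hand_in())"
```

```text
the job is handed in; nothing more can be done
None
```

The job is handed in, and as far as my checks show it is done; the hand-in reports no verdict. I shook the four slim cells out of the sieve into the tray and stood the sieve, with its three sleeves, back where it was. Then I let go and pushed the tray home. It ended at 25.4 s of the 72 s.

**Checks that passed:**
- **Cells:** four cell-sized blobs showed in the tray, counted in the top view once the sieve was clear. The wrist force fell from about 6.0 N to 4.05 N, which fits four cells gone, though the noise alone could not rule out three.
- **Sleeves:** three were seated in the slots after the last shake, seen in the wrist and top views.
- **Sieve:** its bar lies within 1 pixel of where it started in the top view, after a level set-down.
- **Tray:** its front is flush with the plinth in the top view, to about one pixel or 2.4 mm. I felt the hard stop at 13 N.
- **Robot:** the arm is clear and touches nothing.

**What failed or disagreed:**
- **First grasp:** it missed, because the fingertips sit about 40 mm behind the stated place. I measured this in the wrist and top views and went deeper on the second try.
- **Arm limit:** joint 3 briefly read 2.4617, at its 2.46 limit, on the way to the tray front. I then moved outward.

**What I did not check:** the four bystanders were not measured at the end, because the arm and its shadow covered part of that view. The planned path kept clear of them.

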